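# Tighten the clay mixer's vacuum cover evenly

## Task

Tighten the four wing screws on the clay mixer's vacuum cover clockwise, evenly and in cross order (after each first screw of a pair its diagonal opposite, then the other diagonal pair): first bring all four green-tipped wings to their yellow half-way marks, and only then, crosswise again, turn all four home to the red marks, against the stop. Leave the bottle, mug, bowl and wooden rib around the chamber undisturbed.

Things in the scene. Friction and masses are not known exactly. Their poses are not given: they have to be found in the camera images.
- chamber: Vacuum chamber of a bench clay mixer, fixed; place and yaw vary. Origin: centre of its underside on the bench; x, y along its sides, z up. Foot 240 x 230 mm, 12 high; blue-grey box 210 x 210; black gasket; aluminium cover 200 x 200, its top 105 high. Screws at (x, y): screw_1 (60,60), screw_2 (60,-60), screw_3 (-60,-60), screw_4 (-60,60); 1 is opposite 3, 2 opposite 4.
- gauge (a point): Top centre of the round vacuum gauge on the middle of the cover (chamber x = y = 0): radius 20 mm, 145 mm above the bench, 40 above the cover. Fixed to the chamber, same axes.
- pipe_bend (a point): Bend of the copper suction pipe (radius 7 mm, fixed): from here, chamber x = 0, y = 113, 122 mm above the bench, its axis runs level to the gauge and straight down the chamber's outside.
- barrel (a point): Where the mixer's level round barrel leaves the chamber's +x face, on the barrel's axis, 50 mm above the bench: radius 43 mm (collar 48), it sticks out 157 mm from here along the chamber's +x. Fixed, same axes as the chamber.
- screw_1 (a joint): Turn of the wing screw at the cover's +x +y corner, rad, growing clockwise from above (tightening). Its green-tipped wing points along chamber +x at 0, to the yellow mark (half-way) at 0.8, to the red mark (home, chamber -y) at 1.57; hard stop at 1.6. Starts at 0 to 0.3. Stays where left; needs about 0.1 N m (4 N at the wing) throughout; does not rise or sink.
- screw_1_top (a point): Top centre of that wing screw on its axis, 135 mm above the bench; turns with it: x along the wings to the green tip, z up. Wings: one upright dark blade 60 mm long (30 each way), 7 thick, 12 to 30 mm above the cover; hub below: radius 10, to 15 above the cover. Marks on the cover 31 to 40 mm from the axis, 9 mm squares.
- screw_2 (a joint): Turn of the wing screw at the cover's +x -y corner, rad, growing clockwise from above (tightening). Its green-tipped wing points along chamber +x at 0, to the yellow mark (half-way) at 0.8, to the red mark (home, chamber -y) at 1.57; hard stop at 1.6. Starts at 0 to 0.3. Stays where left; needs about 0.1 N m (4 N at the wing) throughout; does not rise or sink.
- screw_2_top (a point): Top centre of that wing screw on its axis, 135 mm above the bench; turns with it: x along the wings to the green tip, z up. Wings: one upright dark blade 60 mm long (30 each way), 7 thick, 12 to 30 mm above the cover; hub below: radius 10, to 15 above the cover. Marks on the cover 31 to 40 mm from the axis, 9 mm squares.
- screw_3 (a joint): Turn of the wing screw at the cover's -x -y corner, rad, growing clockwise from above (tightening). Its green-tipped wing points along chamber +x at 0, to the yellow mark (half-way) at 0.8, to the red mark (home, chamber -y) at 1.57; hard stop at 1.6. Starts at 0 to 0.3. Stays where left; needs about 0.1 N m (4 N at the wing) throughout; does not rise or sink.
- screw_3_top (a point): Top centre of that wing screw on its axis, 135 mm above the bench; turns with it: x along the wings to the green tip, z up. Wings: one upright dark blade 60 mm long (30 each way), 7 thick, 12 to 30 mm above the cover; hub below: radius 10, to 15 above the cover. Marks on the cover 31 to 40 mm from the axis, 9 mm squares.
- screw_4 (a joint): Turn of the wing screw at the cover's -x +y corner, rad, growing clockwise from above (tightening). Its green-tipped wing points along chamber +x at 0, to the yellow mark (half-way) at 0.8, to the red mark (home, chamber -y) at 1.57; hard stop at 1.6. Starts at 0 to 0.3. Stays where left; needs about 0.1 N m (4 N at the wing) throughout; does not rise or sink.
- screw_4_top (a point): Top centre of that wing screw on its axis, 135 mm above the bench; turns with it: x along the wings to the green tip, z up. Wings: one upright dark blade 60 mm long (30 each way), 7 thick, 12 to 30 mm above the cover; hub below: radius 10, to 15 above the cover. Marks on the cover 31 to 40 mm from the axis, 9 mm squares.
- bottle: Bystander: white round glaze bottle with a blue cap, radius 32, height 205, about 0.45 kg; loose, standing near the chamber. Origin at the centre of its underside.
- mug: Bystander: blue mug, rim radius 38, height 90, handle at its +y; loose, standing. Origin at the centre of its underside.
- bowl: Bystander: terracotta bowl, rim radius 50, height 55; loose, standing. Origin at the centre of its underside.
- rib: Bystander: wooden potter's rib, 110 x 45 mm, 10 mm thick, lying flat on the bench. Origin at the centre of its underside, x along its length.

How it is judged:
On the way, in this order (a step that is already met when the one before it is completed fails the run):
1. one diagonal pair of screws is at the half-way marks (0.55 to 1.1 rad), the other pair not yet touched (below 0.45) (((value of joint screw_1 between 0.55 and 1.1 rad and value of joint screw_3 between 0.55 and 1.1 rad and value of joint each of screw_2, screw_4 below 0.45 rad) or (value of joint screw_2 between 0.55 and 1.1 rad and value of joint screw_4 between 0.55 and 1.1 rad and value of joint each of screw_1, screw_3 below 0.45 rad))), for 0.2 s.
2. all four screws are at the half-way marks (0.55 to 1.1 rad) (value of joint screw_1 between 0.55 and 1.1 rad and value of joint screw_2 between 0.55 and 1.1 rad and value of joint screw_3 between 0.55 and 1.1 rad and value of joint screw_4 between 0.55 and 1.1 rad), for 0.2 s.
3. one diagonal pair is home (above 1.48 rad), the other pair still half-way (below 1.1) (((value of joint each of screw_1, screw_3 above 1.48 rad and value of joint each of screw_2, screw_4 below 1.1 rad) or (value of joint each of screw_2, screw_4 above 1.48 rad and value of joint each of screw_1, screw_3 below 1.1 rad))), for 0.2 s.
At the end, for the whole second after the job is handed in: all four wing screws home at the red marks (above 1.48 rad, stop at 1.6) and at rest; bottle, mug, bowl and rib within 20 mm of where they stood (value of joint each of screw_1, screw_2, screw_3, screw_4 above 1.48 rad and velocity of joint each of screw_1, screw_2, screw_3, screw_4 below 0.05 rad/s and distance of each of bottle, mug, bowl, rib from where it was at the start of the episode below 0.02 m); the robot touches nothing.
It fails at once if uneven: a screw is turned well past its half-way mark (above 1.2 rad) while another is still short of it (below 0.5) (value of joint any of screw_1, screw_2, screw_3, screw_4 above 1.2 rad and value of joint any of screw_1, screw_2, screw_3, screw_4 below 0.5 rad).
It fails at once if the bottle, mug, bowl or rib is shifted by more than 20 mm or tipped by more than 0.35 rad (distance of any of bottle, mug, bowl, rib from where it was at the start of the episode above 0.02 m or angle between any of bottle, mug, bowl's own z axis and vertical above 0.35 rad).
It also fails if it takes over 72 s, if anything falls off the work surface, if the arm or the gripper's body presses on something with over 40 N, if the wrist force passes 120 N, or if a joint passes its speed limit or range.

## Robot

A 6-joint arm with a two-finger parallel gripper is mounted at the origin on the work surface. World frame = base frame: x ahead of the robot, y to its left, z up, the work surface at z = 0. Lengths are in m, angles in rad, forces in N, time in s.
With the tool pointing down it reaches from about 0.275 to 0.825 m from the base axis. Payload 4.9 kg.
Tool frame: the origin (TCP) lies between the finger pads; the fingertips stand 11 mm ahead of it and the grasp point (between the pads) lies 8 mm behind it; z points along the fingers, y is the line along which they close (so a half turn about z gives the same grasp; the last joint's range is limited). The gripper opens to 85 mm and grips with 20 to 120 N. Pads are 22 mm wide; open, the fingers measure 114 mm over their backs; the gripper's body (76 mm by 85 mm) begins 54 mm behind the grasp point. The pads swing forward as they close: fully open they stand 13 mm farther back than shut.
Start: joints at [-1.342, 0.326, -0.193, 1.052, 0, 1.437], TCP at [0.195, -0.514, 0.242] pointing down, gripper open.
Joint ranges: [-2.65, 2.65], [-0.97, 1.79], [-1.3, 1.35], [-1.93, 2.1], [-1.47, 1.37], [-3.14, 3.14]. Speed limits (rad/s): [2.57, 2.57, 3.14, 3.14, 3.14, 3.14].

## Interface

Orientations are given as a rotation vector (axis times angle).
In Python, from workcell import robot, get_image, spot_in, regions_of, landmark_of gives the robot as it stands.
- The arm moves only by the tool jog_arm, never from a script. Its argument "series" is a list of rows, each a list of 7 numbers: the turn, a rotation vector about the tool's x, y, z in degrees, then the shift along the tool's x, y, z in mm, then the opening, from -1 (shut) to 1 (fully open). A call has 1 to 5 rows; each row shifts and turns the commanded pose from where the row before left it, along the tool's axes as they then stand; what a row does not reach is not made up. A row lasts 1/12 s, in which the tool goes at most 41.7 mm and 7.16 degrees, less where a joint would pass 70% of its speed; a pose out of reach is approached as far as the arm can. A call is refused whole if a number of a shift passes 41.7 or a number of a turn 7.16, either way. A call with a gripper value outside its range is refused whole. The fingers move at their own pace and stop on an object; "force" is the grip in N (left out, the last holds). Time passes only in rows, so rows that do not move let the fingers close. It gives the time, the measured TCP pose, the force, the opening and the grip force at its end, in the units of the state.
- robot.get_state(): the state, without advancing time (a new reading comes with each control period).
- get_image(name): name is "scene" or "top"; returns a dict with "img" (480x640x3 uint8, red, green, blue), "fx", "fy", "cx", "cy" (pixels), "extrinsics" (4x4, takes a point from camera to world coordinates). Camera axes: x right, y down, z forward; pixel columns grow to the right and rows downward; lengths in m; the calibration is good to about 2 mm. A picture is of the moment at which its call begins. There is no depth.
- robot.sign_off(): hands the job in; it is judged then, once.
Trained networks look in the newest picture that a camera, given by its name, has taken for a name from the list of things; names that differ only in an ending like _2 or _b are one class to them, and where a whole thing is asked for, a point or a joint stands for the part that bears it (a point fixed in the world has none). Each returns a list of dicts, best first, with "conf" (0 to 1); they miss things now and then, are a little off and sometimes report something else, mostly with a low value. They report only what shows in the picture. A call takes as long as a camera call.
- spot_in(camera, label): "xyz" ([x, y, z] in m, in world coordinates, good to about 4 mm: the middle of the surface that is visible of it).
- regions_of(camera, label): "pixels" (480x640 bool, what is visible of it).
- landmark_of(camera, label): "xyz" ([x, y, z] in m, in world coordinates, good to about 4 mm: a listed point, or the origin of a listed thing).
The state is a dict: "time": time; "joints": joint angles; "qd": joint speeds; "joint_torque": joint torques, N m; "eef_pos": TCP position; "eef_rot": TCP orientation; "wrist_force": force on the tool from outside, world axes, zero at the start; "wrist_torque": the same for the moment, N m; "finger_gap": finger opening in m; "grip_force": force on a finger pad.
Only numpy, scipy, OpenCV 4.12 (cv2) and the standard library are available. Lean on these libraries where they do the work, as an engineer would, in place of code of your own. Each camera call takes 0.05 s, during which the arm holds its last target. There are 200 camera calls.

## Working session

There is one attempt and no reset: what is moved stays moved. The work goes in short steps, Python scripts to look and compute and a tool call to move; the robot and the scene stay as the last step left them, time stands still between calls to the robot, and variables do not carry over. Pictures are saved under pics/ and viewed, at most 10 in all, crops included, and the job is handed in when it is done.

Besides the shell and the picture viewer there is one more tool, called after "Emit:" by a JSON object that holds its "method" and its "body", one argument or row to a line. jog_arm: Moves the arm, as the interface text tells. Its arguments: {"type":"object","properties":{"series":{"type":"array"},"force":{"type":"number"}},"required":["series"]}

```bash
mkdir -p pics; ls
python3 - <<'E'
from workcell import robot,get_image,spot_in,regions_of,landmark_of
import cv2,numpy as np
for c in ["top","scene"]:
    d=get_image(c); cv2.imwrite(f"pics/{c}0.png",d["img"][:,:,::-1])
    print(c,d["fx"],np.round(d["extrinsics"],3).tolist())
for n in ["chamber","gauge","pipe_bend","barrel","screw_1_top","bottle","mug","bowl","rib"]:
    print(n,[(np.round(r["xyz"],3).tolist(),round(r["conf"],2)) for r in landmark_of("top",n)][:5])
print(robot.get_state())
E
```

```text
pics
top 513.6663515807915 [[-0.03, -0.996, 0.081, 0.508], [-0.999, 0.032, 0.024, 0.028], [-0.027, -0.08, -0.996, 1.167], [0.0, 0.0, 0.0, 1.0]]
scene 611.7552593562567 [[-0.687, 0.58, -0.437, 1.084], [0.726, 0.547, -0.416, 0.542], [-0.002, -0.603, -0.798, 1.056], [0.0, 0.0, 0.0, 1.0]]
chamber [([0.559, -0.121, 0.001], 0.71)]
gauge [([0.562, -0.126, 0.144], 0.78)]
pipe_bend [([0.579, -0.011, 0.119], 0.96)]
barrel [([0.667, -0.139, 0.047], 0.97)]
screw_1_top [([0.631, -0.079, 0.133], 0.51)]
bottle [([0.61, 0.077, 0.002], 0.65)]
mug [([0.48, -0.308, 0.0], 0.71)]
bowl [([0.646, -0.323, 0.002], 0.59)]
rib [([0.413, -0.054, -0.0], 0.91)]
{'time': 0.55, 'joints': array([-1.34220019e+00,  3.26199778e-01, -1.92596991e-01,  1.05204393e+00,
       -2.67248399e-05,  1.43662433e+00]), 'qd': array([ 0.00122462, -0.0001543 , -0.0007302 ,  0.00215083,  0.00134192,
       -0.00032604]), 'joint_torque': array([-5.92800607e-04, -4.43027401e+01,  2.62596273e+01,  2.00158363e-03,
       -9.07482013e-05,  9.47916945e-08]), 'eef_pos': array([ 0.19519261, -0.51419786,  0.2422821 ]), 'eef_rot': array([-3.09001235e+00, -5.66707614e-01,  4.52211132e-05]), 'wrist_force': array([ 0.4927045 , -0.25195059,  0.57300353]), 'wrist_torque': array([ 0.01094948, -0.04183178,  0.00891064]), 'grip_force': 0.0, 'finger_gap': 0.08562685506707286}
```

View pics/top0.png

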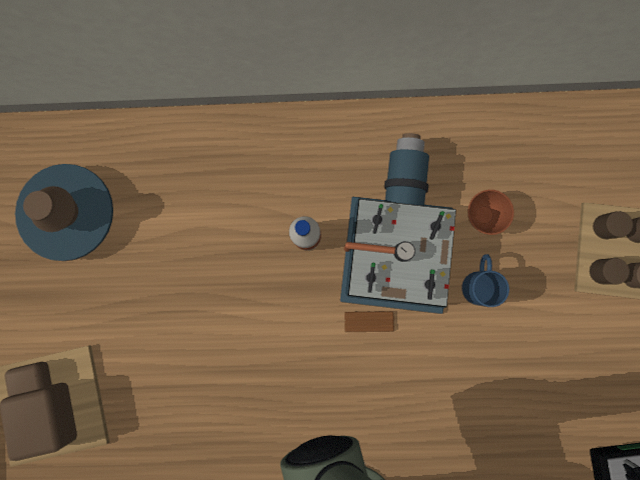

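View pics/scene0.png

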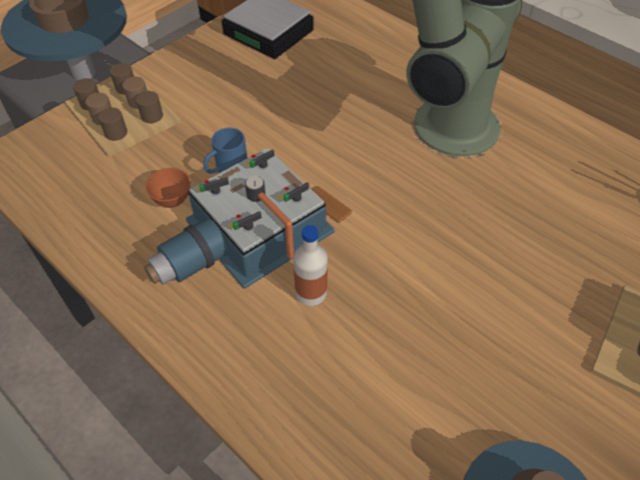

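The top view shows the chamber near pixel (403,252). The four dark blades are near (377,220), (437,226), (371,277) and (431,285), with green tips pointing up, along +x. The bottle is at (305,233), the mug at (486,288), the bowl at (490,211) and the rib at (369,321). The scene view agrees.

```bash
cat > h.py <<'E'
from workcell import robot,get_image,spot_in,regions_of,landmark_of
import cv2,numpy as np
from scipy.optimize import least_squares
S={1:(.06,.06),2:(.06,-.06),3:(-.06,-.06),4:(-.06,.06)}
def rectify(cam,pose,z,c,half=.045,n=270):
    """chamber-aligned view of the square around chamber point c at height z; up=+x, left=+y"""
    d=get_image(cam) if isinstance(cam,str) else cam
    x,y,a=pose; R=np.array([[np.cos(a),-np.sin(a)],[np.sin(a),np.cos(a)]])
    q=np.array([[1,1],[1,-1],[-1,-1],[-1,1]])*half+np.array(c)
    w=np.c_[q@R.T+[x,y],np.full(4,z)]
    E=np.linalg.inv(d["extrinsics"]); p=w@E[:3,:3].T+E[:3,3]
    px=np.c_[p[:,0]/p[:,2]*d["fx"]+d["cx"],p[:,1]/p[:,2]*d["fy"]+d["cy"]].astype(np.float32)
    H=cv2.getPerspectiveTransform(px,np.float32([[0,0],[n,0],[n,n],[0,n]]))
    return cv2.warpPerspective(d["img"],H,(n,n),flags=cv2.INTER_CUBIC)
E
python3 - <<'E'
from h import *
L=[]
P={"gauge":(0,0),"pipe_bend":(0,.113),"barrel":(.105,0),"chamber":(0,0)}
for c in ["top","scene"]:
    get_image(c)
    for n,p in P.items():
        for r in landmark_of(c,n)[:1]: L.append((p,r["xyz"][:2]))
    for r in landmark_of(c,"screw_1_top")[:6]:
        v=r["xyz"][:2]; print(c,np.round(r["xyz"],3),round(r["conf"],2))
        if r["conf"]<.3: continue
        a=-.14;d=np.array(v)-[.561,-.124]; l=np.array([[np.cos(a),np.sin(a)],[-np.sin(a),np.cos(a)]])@d
        p=np.sign(l)*.06
        if np.hypot(*(l-p))<.02: L.append((tuple(p),v))
A=np.array([l[0] for l in L]);B=np.array([l[1] for l in L])
f=lambda q:(np.c_[np.cos(q[2])*A[:,0]-np.sin(q[2])*A[:,1]+q[0],np.sin(q[2])*A[:,0]+np.cos(q[2])*A[:,1]+q[1]]-B).ravel()
s=least_squares(f,[.56,-.12,-.14],loss="soft_l1",f_scale=.004); print(len(L),s.x,np.abs(s.fun).mean()); np.save("pose.npy",s.x)
rows=[]
for c in ["top","scene"]:
    d=get_image(c)
    for z in (.135,.105)[:1]:
        im=rectify(d,s.x,z,(0,0),.105,420); rows.append(im)
        for x,y in S.values(): cv2.circle(im,(int((.105-y)*2000),int((.105-x)*2000)),2,(255,0,255),-1)
cv2.imwrite("pics/rect.png",np.hstack(rows)[:,:,::-1][:, :800] if 0 else cv2.resize(np.hstack(rows)[:,:,::-1],(800,400)))
E
```

```text
top [ 0.63  -0.079  0.134] 0.47
scene [ 0.628 -0.074  0.136] 0.78
10 [ 0.56153519 -0.12498333 -0.16065639] 0.001404914244220175
```

View pics/rect.png

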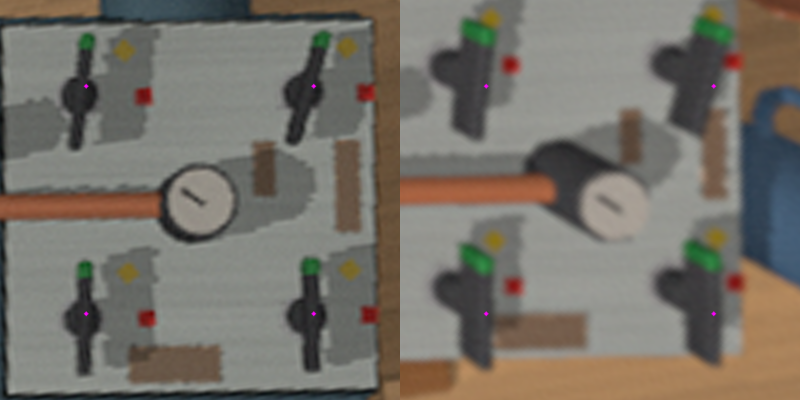

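The rectified view confirms the pose, with axis dots within about 3 mm. Wing angles are roughly s1 0.11, s2 0.27, s3 0 and s4 0 rad. Next I'll plan the approach to screw 3.

```bash
cat > plan.py <<'E'
import sys
from h import *
from scipy.spatial.transform import Rotation as Ro
def phi(st):
    R=Ro.from_rotvec(st["eef_rot"]).as_matrix(); return np.arctan2(R[1,0],R[0,0])
x,y,a=np.load("pose.npy")
def screw(i):
    c=np.array(S[i]); return np.array([x+np.cos(a)*c[0]-np.sin(a)*c[1],y+np.sin(a)*c[0]+np.cos(a)*c[1]])
def plan(i,th,z):
    st=robot.get_state(); p=phi(st); R=Ro.from_rotvec(st["eef_rot"])
    dp=np.r_[screw(i),z]-st["eef_pos"]; dth=(p-(a-th+np.pi)+np.pi)%(2*np.pi)-np.pi  # tool z turn, + clockwise
    tilt=np.degrees(np.arccos(-R.as_matrix()[2,2]))
    n=max(1,int(np.ceil(max(np.linalg.norm(dp)*1000/40,abs(np.degrees(dth))/7))))
    print("t %.2f tilt %.2f dth %.1f deg n %d q6 %.2f"%(st["time"],tilt,np.degrees(dth),n,st["joints"][5]), "pos err mm",np.round(dp*1000,1), "in tool",np.round(R.inv().apply(dp)*1000,1))
    for k in range(n):
        Rk=R*Ro.from_rotvec([0,0,dth*k/n]); print([0,0,round(np.degrees(dth)/n,1)]+np.round(Rk.inv().apply(dp/n)*1000).astype(int).tolist())
if __name__=="__main__": plan(int(sys.argv[1]),float(sys.argv[2]),float(sys.argv[3]))
E
python3 plan.py 3 0 .20
```

```text
t 1.25 tilt 0.00 dth -150.0 deg n 22 q6 1.44 pos err mm [297.5 339.6 -42.3] in tool [ 398.6 -211.9   42.3]
[0, 0, np.float64(-6.8), 18, -10, 2]
[0, 0, np.float64(-6.8), 19, -7, 2]
[0, 0, np.float64(-6.8), 20, -5, 2]
[0, 0, np.float64(-6.8), 20, -3, 2]
[0, 0, np.float64(-6.8), 21, 0, 2]
[0, 0, np.float64(-6.8), 20, 2, 2]
[0, 0, np.float64(-6.8), 20, 5, 2]
[0, 0, np.float64(-6.8), 19, 7, 2]
[0, 0, np.float64(-6.8), 18, 9, 2]
[0, 0, np.float64(-6.8), 17, 11, 2]
[0, 0, np.float64(-6.8), 16, 13, 2]
[0, 0, np.float64(-6.8), 14, 15, 2]
[0, 0, np.float64(-6.8), 12, 17, 2]
[0, 0, np.float64(-6.8), 10, 18, 2]
[0, 0, np.float64(-6.8), 8, 19, 2]
[0, 0, np.float64(-6.8), 6, 20, 2]
[0, 0, np.float64(-6.8), 3, 20, 2]
[0, 0, np.float64(-6.8), 1, 21, 2]
[0, 0, np.float64(-6.8), -2, 20, 2]
[0, 0, np.float64(-6.8), -4, 20, 2]
[0, 0, np.float64(-6.8), -6, 19, 2]
[0, 0, np.float64(-6.8), -9, 19, 2]
```

Emit:
{"method": "jog_arm", "body": {
  "series": [
    [0,0,-6.8,18,-10,2,-0.2],
    [0,0,-6.8,19,-7,2,-0.2],
    [0,0,-6.8,20,-5,2,-0.2],
    [0,0,-6.8,20,-3,2,-0.2],
    [0,0,-6.8,21,0,2,-0.2]
  ],
  "force": 60
}}

```text
time: 1.67
eef_pos: [0.2633, -0.4363, 0.2322]
eef_rot: [2.785, 1.453, -0.0]
wrist_force: [0.1, -0.4, -0.1]
finger_gap: 0.0342
grip_force: 0.0
```

Emit:
{"method": "jog_arm", "body": {
  "series": [
    [0,0,-6.8,20,2,2,-0.2],
    [0,0,-6.8,20,5,2,-0.2],
    [0,0,-6.8,19,7,2,-0.2],
    [0,0,-6.8,18,9,2,-0.2],
    [0,0,-6.8,17,11,2,-0.2]
  ]
}}

```text
time: 2.08
eef_pos: [0.3306, -0.3604, 0.2223]
eef_rot: [2.238, 2.204, -0.0]
wrist_force: [-0.3, -0.6, 0.7]
finger_gap: 0.0341
grip_force: 0.0
```

Emit:
{"method": "jog_arm", "body": {
  "series": [
    [0,0,-6.8,16,13,2,-0.2],
    [0,0,-6.8,14,15,2,-0.2],
    [0,0,-6.8,12,17,2,-0.2],
    [0,0,-6.8,10,18,2,-0.2],
    [0,0,-6.8,8,19,2,-0.2]
  ]
}}

```text
time: 2.5
eef_pos: [0.3989, -0.283, 0.2123]
eef_rot: [1.496, 2.762, -0.0]
wrist_force: [-0.1, 0.1, 0.6]
finger_gap: 0.0337
grip_force: 0.0
```

Emit:
{"method": "jog_arm", "body": {
  "series": [
    [0,0,-6.8,6,20,2,-0.2],
    [0,0,-6.8,3,20,2,-0.2],
    [0,0,-6.8,1,21,2,-0.2],
    [0,0,-6.8,-2,20,2,-0.2],
    [0,0,-6.8,-4,20,2,-0.2]
  ]
}}

```text
time: 2.92
eef_pos: [0.4668, -0.206, 0.2023]
eef_rot: [0.623, 3.079, -0.0]
wrist_force: [-0.9, -0.0, -0.1]
finger_gap: 0.0341
grip_force: 0.0
```

Emit:
{"method": "jog_arm", "body": {
  "series": [
    [0,0,-6.8,-6,19,2,-0.2],
    [0,0,-6.8,-9,19,2,-0.2],
    [0,0,0,0,0,0,-0.2],
    [0,0,0,0,0,0,-0.2]
  ]
}}

```text
time: 3.25
eef_pos: [0.4934, -0.1754, 0.1981]
eef_rot: [-0.262, -3.13, 0.0]
wrist_force: [-0.1, 0.1, -0.4]
finger_gap: 0.034
grip_force: 0.0
```

```bash
python3 plan.py 3 0 .134; python3 -c "
from h import *
d=get_image('top');cv2.imwrite('pics/top1.png',cv2.resize(d['img'][170:330,300:500,::-1],(800,640))[:600])"
```

```text
t 3.25 tilt 0.03 dth -0.4 deg n 2 q6 -0.32 pos err mm [ -0.7   0.8 -64.1] in tool [ 0.8  0.7 64.1]
[0, 0, np.float64(-0.2), 0, 0, 32]
[0, 0, np.float64(-0.2), 0, 0, 32]
```

View pics/top1.png

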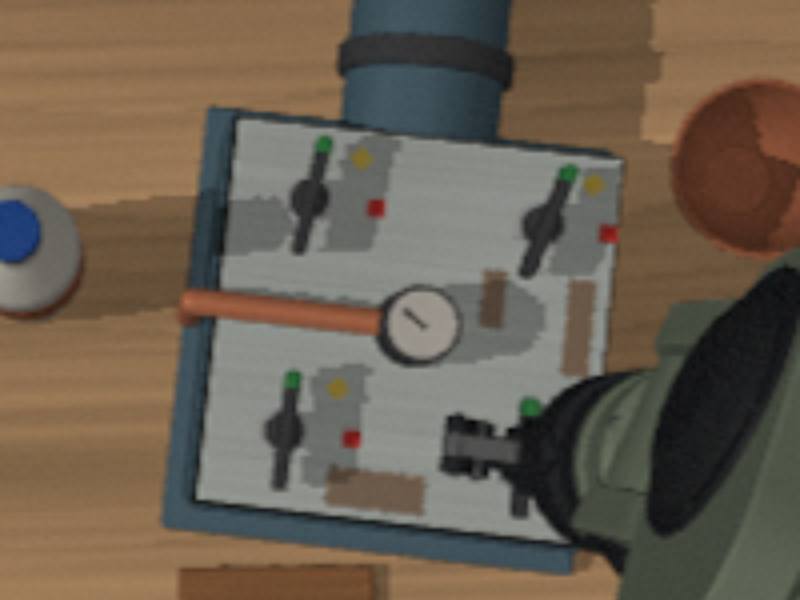

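The open fingers sit either side of blade 3, around pixel (520,450), so I'll descend and close.

Emit:
{"method": "jog_arm", "body": {
  "series": [
    [0,0,-0.4,1,1,30,-0.2],
    [0,0,0,0,0,24,-0.2],
    [0,0,0,0,0,10,-0.2],
    [0,0,0,0,0,0,-0.2]
  ]
}}

```text
time: 3.63
eef_pos: [0.4901, -0.1747, 0.1322]
eef_rot: [-0.255, -3.127, -0.003]
wrist_force: [-0.0, -0.1, 0.3]
finger_gap: 0.034
grip_force: 0.0
```

Emit:
{"method": "jog_arm", "body": {
  "series": [
    [0,0,0,0,0,0,-1],
    [0,0,0,0,0,0,-1],
    [0,0,0,0,0,0,-1],
    [0,0,0,0,0,0,-1]
  ]
}}

```text
time: 3.97
eef_pos: [0.4932, -0.1749, 0.1358]
eef_rot: [0.252, 3.129, 0.0]
wrist_force: [0.2, 3.0, 5.3]
finger_gap: 0.005
grip_force: 60.1
```

Emit:
{"method": "jog_arm", "body": {
  "series": [
    [0,0,6.6,0,0,0,-1],
    [0,0,6.6,0,0,0,-1],
    [0,0,6.6,0,0,0,-1],
    [0,0,6.6,0,0,0,-1],
    [0,0,6.6,0,0,0,-1]
  ]
}}

```text
time: 4.38
eef_pos: [0.4936, -0.1742, 0.1358]
eef_rot: [1.137, 2.926, 0.004]
wrist_force: [1.5, 5.0, 4.9]
finger_gap: 0.0051
grip_force: 60.1
```

Emit:
{"method": "jog_arm", "body": {
  "series": [
    [0,0,6.6,0,0,0,-1],
    [0,0,6.6,0,0,0,-1],
    [0,0,0,0,0,0,-1],
    [0,0,0,0,0,0,-0.2],
    [0,0,0,0,0,0,-0.2]
  ]
}}

```text
time: 4.8
eef_pos: [0.4928, -0.1754, 0.135]
eef_rot: [1.46, 2.78, -0.002]
wrist_force: [0.1, -0.3, 0.0]
finger_gap: 0.0278
grip_force: 0.0
```

Emit:
{"method": "jog_arm", "body": {
  "series": [
    [0,0,0,0,0,0,-0.2],
    [0,0,0,0,0,-20,-0.2],
    [0,0,0,0,0,-35,-0.2],
    [0,0,0,0,0,0,-0.2]
  ]
}}

```text
time: 5.13
eef_pos: [0.4951, -0.1767, 0.1945]
eef_rot: [1.457, 2.774, -0.001]
wrist_force: [0.4, 0.3, -0.2]
finger_gap: 0.034
grip_force: 0.0
```

```bash
python3 plan.py 1 .11 .190; python3 -c "
from h import *
d=get_image('scene');cv2.imwrite('pics/s1.png',cv2.resize(d['img'][110:300,150:350,::-1],(632,600)))"
```

```text
t 5.13 tilt 0.46 dth -39.9 deg n 6 q6 0.48 pos err mm [135.3 101.3  -4.5] in tool [  6.7 168.9   5. ]
[0, 0, np.float64(-6.7), 1, 28, 1]
[0, 0, np.float64(-6.7), -2, 28, 1]
[0, 0, np.float64(-6.7), -5, 28, 1]
[0, 0, np.float64(-6.7), -9, 27, 1]
[0, 0, np.float64(-6.7), -12, 26, 1]
[0, 0, np.float64(-6.7), -15, 24, 1]
```

View pics/s1.png

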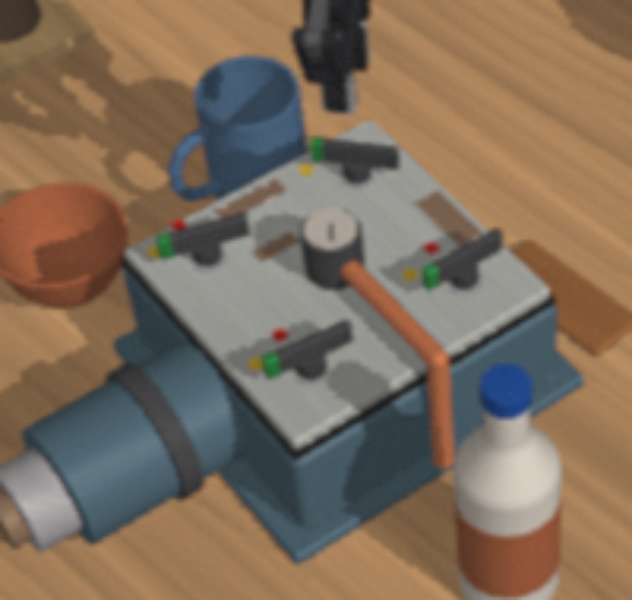

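Screw 3 has clearly turned: its green tip at (317,150) is now above the yellow mark at (306,170). Next is screw 1.

Emit:
{"method": "jog_arm", "body": {
  "series": [
    [0,0,-6.7,1,28,1,-0.2],
    [0,0,-6.7,-2,28,1,-0.2],
    [0,0,-6.7,-5,28,1,-0.2],
    [0,0,-6.7,-9,27,1,-0.2],
    [0,0,-6.7,-12,26,1,-0.2]
  ]
}}

```text
time: 5.6
eef_pos: [0.6061, -0.0893, 0.1834]
eef_rot: [-0.589, -3.085, 0.001]
wrist_force: [0.5, -0.6, -0.1]
finger_gap: 0.0345
grip_force: 0.0
```

Emit:
{"method": "jog_arm", "body": {
  "series": [
    [0,0,-6.7,-15,24,0,-0.2],
    [0,0,0,0,0,0,-0.2],
    [0,0,0,0,0,0,-0.2]
  ]
}}

```text
time: 5.85
eef_pos: [0.6287, -0.0724, 0.183]
eef_rot: [-0.414, -3.113, 0.001]
wrist_force: [-0.1, -0.8, 0.1]
finger_gap: 0.0342
grip_force: 0.0
```

```bash
python3 plan.py 1 .11 .135
```

```text
t 5.85 tilt 0.08 dth 0.3 deg n 2 q6 0.03 pos err mm [  1.7  -3.  -48. ] in tool [-2.5 -2.4 48. ]
[0, 0, np.float64(0.2), -1, -1, 24]
[0, 0, np.float64(0.2), -1, -1, 24]
```

Emit:
{"method": "jog_arm", "body": {
  "series": [
    [0,0,0.3,-2,-2,20,-0.2],
    [0,0,0,0,0,18,-0.2],
    [0,0,0,0,0,10,-0.2],
    [0,0,0,0,0,0,-1],
    [0,0,0,0,0,0,-1]
  ]
}}

```text
time: 6.27
eef_pos: [0.6287, -0.0757, 0.1358]
eef_rot: [-0.426, -3.111, -0.002]
wrist_force: [1.0, 11.7, -7.1]
finger_gap: 0.0106
grip_force: 6.9
```

Emit:
{"method": "jog_arm", "body": {
  "series": [
    [0,0,0,0,0,0,-1],
    [0,0,0,0,0,0,-1],
    [0,0,0,0,0,0,-1]
  ]
}}

```text
time: 6.52
eef_pos: [0.6294, -0.0736, 0.1361]
eef_rot: [-0.423, -3.112, -0.007]
wrist_force: [1.9, 6.0, -6.5]
finger_gap: 0.005
grip_force: 59.9
```

Emit:
{"method": "jog_arm", "body": {
  "series": [
    [0,0,6.6,0,0,0,-1],
    [0,0,6.6,0,0,0,-1],
    [0,0,6.6,0,0,0,-1],
    [0,0,6.6,0,0,0,-1],
    [0,0,6.6,0,0,0,-1]
  ]
}}

```text
time: 6.93
eef_pos: [0.6298, -0.0728, 0.136]
eef_rot: [-1.296, -2.859, -0.009]
wrist_force: [3.8, 8.6, -8.0]
finger_gap: 0.0051
grip_force: 59.8
```

Emit:
{"method": "jog_arm", "body": {
  "series": [
    [0,0,6.6,0,0,0,-1],
    [0,0,0,0,0,0,-1],
    [0,0,0,0,0,0,-0.2],
    [0,0,0,0,0,0,-0.2],
    [0,0,0,0,0,0,-0.2]
  ]
}}

```text
time: 7.35
eef_pos: [0.6304, -0.0762, 0.1375]
eef_rot: [1.453, 2.783, -0.0]
wrist_force: [-0.4, -1.0, -0.0]
finger_gap: 0.0339
grip_force: 0.0
```

Emit:
{"method": "jog_arm", "body": {
  "series": [
    [0,0,0,0,0,-20,-0.2],
    [0,0,0,0,0,-35,-0.2],
    [0,0,0,0,0,0,-0.2]
  ]
}}

```text
time: 7.6
eef_pos: [0.6333, -0.077, 0.1984]
eef_rot: [1.45, 2.776, 0.003]
wrist_force: [1.1, -0.2, 0.9]
finger_gap: 0.0339
grip_force: 0.0
```

```bash
python3 plan.py 2 .27 .190
```

```text
t 7.60 tilt 0.59 dth -30.5 deg n 5 q6 0.73 pos err mm [ -22.1 -116.8   -8.4] in tool [-83.2 -85.    8.6]
[0, 0, np.float64(-6.1), -17, -17, 2]
[0, 0, np.float64(-6.1), -15, -19, 2]
[0, 0, np.float64(-6.1), -13, -20, 2]
[0, 0, np.float64(-6.1), -10, -21, 2]
[0, 0, np.float64(-6.1), -8, -22, 2]
```

Emit:
{"method": "jog_arm", "body": {
  "series": [
    [0,0,-6.1,-17,-17,2,-0.2],
    [0,0,-6.1,-15,-19,2,-0.2],
    [0,0,-6.1,-13,-20,2,-0.2],
    [0,0,-6.1,-10,-21,2,-0.2],
    [0,0,-6.1,-8,-22,0,-0.2]
  ]
}}

```text
time: 8.02
eef_pos: [0.6079, -0.194, 0.184]
eef_rot: [0.662, 3.07, -0.001]
wrist_force: [-0.1, 0.2, -0.5]
finger_gap: 0.0343
grip_force: 0.0
```

Emit:
{"method": "jog_arm", "body": {
  "series": [
    [0,0,0,0,0,0,-0.2],
    [0,0,0,0,0,0,-0.2]
  ]
}}

```text
time: 8.18
eef_pos: [0.6081, -0.1941, 0.1841]
eef_rot: [0.675, 3.067, -0.001]
wrist_force: [-0.1, 1.1, 0.0]
finger_gap: 0.0337
grip_force: 0.0
```

```bash
python3 plan.py 2 .27 .136; python3 -c "
from h import *
d=get_image('top');cv2.imwrite('pics/top2.png',cv2.resize(d['img'][170:330,300:500,::-1],(750,600)))"
```

```text
t 8.18 tilt 0.09 dth -0.2 deg n 2 q6 0.01 pos err mm [  3.    0.3 -48.1] in tool [-2.5  1.6 48.1]
[0, 0, np.float64(-0.1), -1, 1, 24]
[0, 0, np.float64(-0.1), -1, 1, 24]
```

View pics/top2.png

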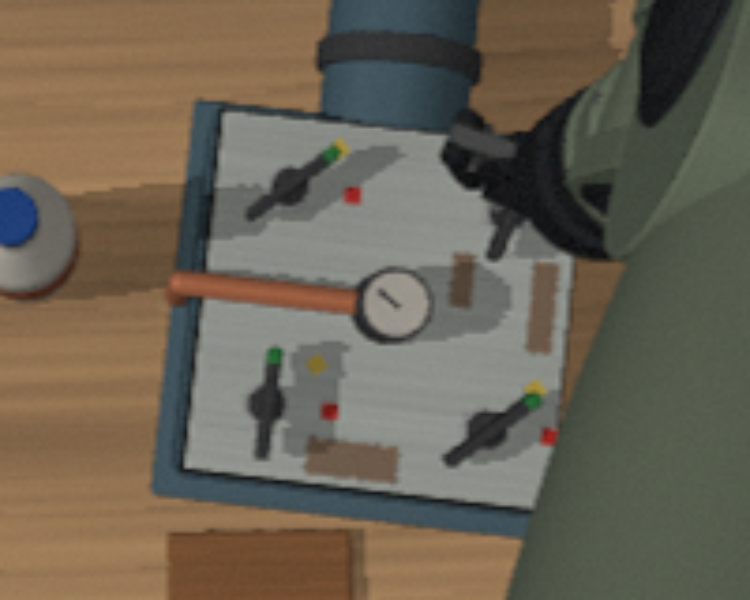

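Wings 1 (tip at 333,153) and 3 (tip at 533,398) both point at their yellow marks. Screws 2 and 4 are untouched. Next I'll turn screw 2 by 30°.

Emit:
{"method": "jog_arm", "body": {
  "series": [
    [0,0,0,-2,2,20,-0.2],
    [0,0,0,0,0,18,-0.2],
    [0,0,0,0,0,10,-0.2],
    [0,0,0,0,0,0,-1],
    [0,0,0,0,0,0,-1]
  ]
}}

```text
time: 8.65
eef_pos: [0.6106, -0.1905, 0.1352]
eef_rot: [-0.668, -3.069, -0.0]
wrist_force: [-0.2, -0.1, -0.4]
finger_gap: 0.0108
grip_force: 0.0
```

Emit:
{"method": "jog_arm", "body": {
  "series": [
    [0,0,0,0,0,0,-1],
    [0,0,0,0,0,0,-1],
    [0,0,0,0,0,0,-1]
  ]
}}

```text
time: 8.9
eef_pos: [0.6107, -0.1911, 0.1358]
eef_rot: [0.67, 3.069, 0.001]
wrist_force: [-2.0, 0.9, -1.5]
finger_gap: 0.0048
grip_force: 60.4
```

Emit:
{"method": "jog_arm", "body": {
  "series": [
    [0,0,6,0,0,0,-1],
    [0,0,6,0,0,0,-1],
    [0,0,6,0,0,0,-1],
    [0,0,6,0,0,0,-1],
    [0,0,6,0,0,0,-1]
  ]
}}

```text
time: 9.32
eef_pos: [0.6117, -0.19, 0.1358]
eef_rot: [1.446, 2.788, 0.006]
wrist_force: [3.1, 4.1, -2.3]
finger_gap: 0.005
grip_force: 60.3
```

Emit:
{"method": "jog_arm", "body": {
  "series": [
    [0,0,0,0,0,0,-1],
    [0,0,0,0,0,0,-1],
    [0,0,0,0,0,0,-0.2],
    [0,0,0,0,0,0,-0.2],
    [0,0,0,0,0,0,-0.2]
  ]
}}

```text
time: 9.73
eef_pos: [0.6111, -0.1921, 0.136]
eef_rot: [1.439, 2.791, -0.001]
wrist_force: [-0.2, 0.1, 0.4]
finger_gap: 0.0343
grip_force: 0.0
```

Emit:
{"method": "jog_arm", "body": {
  "series": [
    [0,0,0,0,0,-20,-0.2],
    [0,0,0,0,0,-35,-0.2],
    [0,0,0,0,0,0,-0.2]
  ]
}}

```text
time: 9.98
eef_pos: [0.6138, -0.1933, 0.197]
eef_rot: [1.436, 2.783, -0.0]
wrist_force: [2.2, -0.7, 1.3]
finger_gap: 0.0341
grip_force: 0.0
```

```bash
python3 plan.py 4 0 .190
```

```text
t 9.98 tilt 0.57 dth -45.4 deg n 7 q6 0.53 pos err mm [-101.9  137.1   -7. ] in tool [170.9  -3.6   5.5]
[0, 0, np.float64(-6.5), 24, -1, 1]
[0, 0, np.float64(-6.5), 24, 2, 1]
[0, 0, np.float64(-6.5), 24, 5, 1]
[0, 0, np.float64(-6.5), 23, 8, 1]
[0, 0, np.float64(-6.5), 22, 10, 1]
[0, 0, np.float64(-6.5), 21, 13, 1]
[0, 0, np.float64(-6.5), 19, 15, 1]
```

Emit:
{"method": "jog_arm", "body": {
  "series": [
    [0,0,-6.5,24,-1,0,-0.2],
    [0,0,-6.5,24,2,0,-0.2],
    [0,0,-6.5,24,5,0,-0.2],
    [0,0,-6.5,23,8,1,-0.2],
    [0,0,-6.5,22,10,1,-0.2]
  ]
}}

```text
time: 10.4
eef_pos: [0.5379, -0.0943, 0.1889]
eef_rot: [0.593, 3.083, -0.001]
wrist_force: [-0.4, 0.6, 0.6]
finger_gap: 0.0342
grip_force: 0.0
```

Emit:
{"method": "jog_arm", "body": {
  "series": [
    [0,0,-6.5,21,13,1,-0.2],
    [0,0,-6.5,19,15,1,-0.2],
    [0,0,0,0,0,0,-0.2],
    [0,0,0,0,0,0,-0.2]
  ]
}}

```text
time: 10.73
eef_pos: [0.5092, -0.0546, 0.187]
eef_rot: [0.248, 3.13, -0.001]
wrist_force: [-0.2, -0.6, 0.6]
finger_gap: 0.0339
grip_force: 0.0
```

```bash
python3 plan.py 4 0 .136
```

```text
t 10.73 tilt 0.09 dth 0.1 deg n 2 q6 -0.09 pos err mm [  2.7  -1.6 -51. ] in tool [-2.8 -1.1 51. ]
[0, 0, np.float64(0.1), -1, -1, 26]
[0, 0, np.float64(0.1), -1, -1, 26]
```

Emit:
{"method": "jog_arm", "body": {
  "series": [
    [0,0,0,-3,-1,23,-0.2],
    [0,0,0,0,0,18,-0.2],
    [0,0,0,0,0,10,-0.2],
    [0,0,0,0,0,0,-1],
    [0,0,0,0,0,0,-1]
  ]
}}

```text
time: 11.15
eef_pos: [0.5123, -0.057, 0.1352]
eef_rot: [-0.251, -3.131, 0.0]
wrist_force: [0.2, -0.8, -0.1]
finger_gap: 0.0107
grip_force: 0.0
```

Emit:
{"method": "jog_arm", "body": {
  "series": [
    [0,0,0,0,0,0,-1],
    [0,0,0,0,0,0,-1],
    [0,0,0,0,0,0,-1]
  ]
}}

```text
time: 11.4
eef_pos: [0.5126, -0.0565, 0.1357]
eef_rot: [0.25, 3.131, 0.0]
wrist_force: [0.8, 1.1, -4.6]
finger_gap: 0.0048
grip_force: 59.9
```

Emit:
{"method": "jog_arm", "body": {
  "series": [
    [0,0,6.6,0,0,0,-1],
    [0,0,6.6,0,0,0,-1],
    [0,0,6.6,0,0,0,-1],
    [0,0,6.6,0,0,0,-1],
    [0,0,6.6,0,0,0,-1]
  ]
}}

```text
time: 11.82
eef_pos: [0.5124, -0.0566, 0.1357]
eef_rot: [1.136, 2.928, -0.001]
wrist_force: [0.5, 0.0, -3.4]
finger_gap: 0.005
grip_force: 59.9
```

Emit:
{"method": "jog_arm", "body": {
  "series": [
    [0,0,6.6,0,0,0,-1],
    [0,0,6.6,0,0,0,-1],
    [0,0,0,0,0,0,-1],
    [0,0,0,0,0,0,-0.2],
    [0,0,0,0,0,0,-0.2]
  ]
}}

```text
time: 12.23
eef_pos: [0.5126, -0.0566, 0.1359]
eef_rot: [1.454, 2.783, 0.0]
wrist_force: [-0.2, 0.4, 0.1]
finger_gap: 0.0281
grip_force: 0.0
```

Emit:
{"method": "jog_arm", "body": {
  "series": [
    [0,0,0,0,0,0,-0.2],
    [0,0,0,0,0,-20,-0.2],
    [0,0,0,0,0,-35,-0.2],
    [0,0,0,0,0,0,-0.2]
  ]
}}

```text
time: 12.57
eef_pos: [0.5154, -0.0572, 0.1958]
eef_rot: [1.453, 2.776, 0.003]
wrist_force: [1.5, -1.6, -0.3]
finger_gap: 0.0344
grip_force: 0.0
```

```bash
python3 plan.py 3 .8 .190; python3 -c "
from h import *
d=get_image('scene');cv2.imwrite('pics/s2.png',cv2.resize(d['img'][110:300,150:350,::-1],(632,600)))"
```

```text
t 12.57 tilt 0.49 dth -0.2 deg n 3 q6 0.71 pos err mm [ -22.7 -117.4   -5.8] in tool [-83.5 -85.6   5.9]
[0, 0, np.float64(-0.1), -28, -29, 2]
[0, 0, np.float64(-0.1), -28, -29, 2]
[0, 0, np.float64(-0.1), -28, -29, 2]
```

View pics/s2.png

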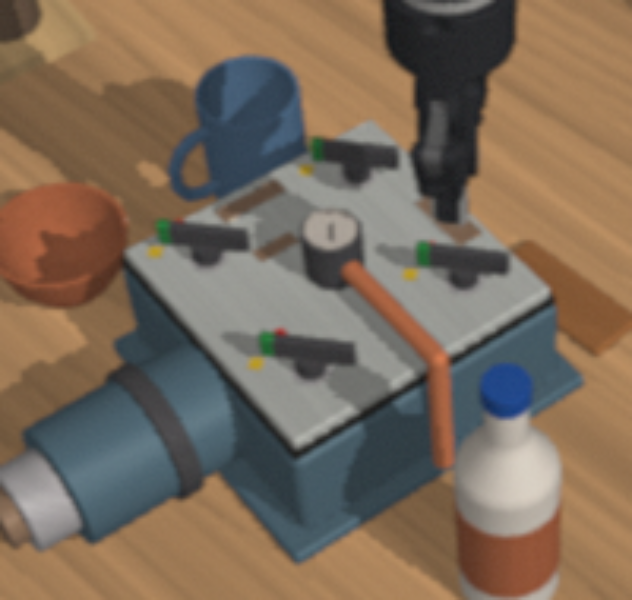

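All four wings are parallel at their yellow marks. For the second pass I'll start with screw 4, since the arm is already above it.

Emit:
{"method": "jog_arm", "body": {
  "series": [
    [0,0,0,0,0,30,-0.2],
    [0,0,0,0,0,18,-0.2],
    [0,0,0,0,0,8,-0.2],
    [0,0,0,0,0,0,-1],
    [0,0,0,0,0,0,-1]
  ]
}}

```text
time: 13.03
eef_pos: [0.5119, -0.0563, 0.1341]
eef_rot: [-1.457, -2.782, 0.0]
wrist_force: [-0.3, 0.7, 0.2]
finger_gap: 0.0109
grip_force: 0.0
```

Emit:
{"method": "jog_arm", "body": {
  "series": [
    [0,0,0,0,0,0,-1],
    [0,0,0,0,0,0,-1],
    [0,0,0,0,0,0,-1]
  ]
}}

```text
time: 13.28
eef_pos: [0.5123, -0.0564, 0.1347]
eef_rot: [1.458, 2.782, 0.0]
wrist_force: [-0.9, 0.7, -3.2]
finger_gap: 0.005
grip_force: 60.2
```

Emit:
{"method": "jog_arm", "body": {
  "series": [
    [0,0,6.4,0,0,0,-1],
    [0,0,6.4,0,0,0,-1],
    [0,0,6.4,0,0,0,-1],
    [0,0,6.4,0,0,0,-1],
    [0,0,6.4,0,0,0,-1]
  ]
}}

```text
time: 13.7
eef_pos: [0.5123, -0.0564, 0.1347]
eef_rot: [2.174, 2.267, 0.0]
wrist_force: [-0.5, 0.8, -2.3]
finger_gap: 0.0053
grip_force: 60.2
```

Emit:
{"method": "jog_arm", "body": {
  "series": [
    [0,0,6.4,0,0,0,-1],
    [0,0,6.4,0,0,0,-1],
    [0,0,0,0,0,0,-1],
    [0,0,0,0,0,0,-1]
  ]
}}

```text
time: 14.03
eef_pos: [0.5123, -0.0564, 0.1347]
eef_rot: [2.406, 2.02, 0.001]
wrist_force: [-0.6, 1.1, -0.8]
finger_gap: 0.0048
grip_force: 60.5
```

```bash
python3 plan.py 4 1.58 .136|head -1
```

```text
t 14.03 tilt 0.03 dth -0.2 deg n 1 q6 1.49 pos err mm [-0.4  0.2  1.3] in tool [ 0.2 -0.4 -1.3]
```

Emit:
{"method": "jog_arm", "body": {
  "series": [
    [0,0,0,0,0,0,-0.2],
    [0,0,0,0,0,0,-0.2],
    [0,0,0,0,0,0,-0.2],
    [0,0,0,0,0,-20,-0.2],
    [0,0,0,0,0,-35,-0.2]
  ]
}}

```text
time: 14.45
eef_pos: [0.5097, -0.0558, 0.1869]
eef_rot: [-2.404, -2.014, 0.006]
wrist_force: [1.1, -0.6, 0.2]
finger_gap: 0.0344
grip_force: 0.0
```

```bash
python3 plan.py 2 .8 .190
```

```text
t 14.45 tilt 0.39 dth -45.0 deg n 7 q6 1.49 pos err mm [ 101.5 -138.     3.1] in tool [-118.1  124.1   -4. ]
[0, 0, np.float64(-6.4), -17, 18, -1]
[0, 0, np.float64(-6.4), -19, 16, -1]
[0, 0, np.float64(-6.4), -20, 14, -1]
[0, 0, np.float64(-6.4), -22, 11, -1]
[0, 0, np.float64(-6.4), -23, 9, -1]
[0, 0, np.float64(-6.4), -24, 6, -1]
[0, 0, np.float64(-6.4), -24, 3, -1]
```

Emit:
{"method": "jog_arm", "body": {
  "series": [
    [0,0,-6.4,-17,18,0,-0.2],
    [0,0,-6.4,-19,16,0,-0.2],
    [0,0,-6.4,-20,14,0,-0.2],
    [0,0,-6.4,-22,11,0,-0.2],
    [0,0,-6.4,-23,9,0,-0.2]
  ]
}}

```text
time: 14.87
eef_pos: [0.5866, -0.1565, 0.1898]
eef_rot: [1.75, 2.607, 0.0]
wrist_force: [0.2, 0.8, 0.3]
finger_gap: 0.0342
grip_force: 0.0
```

Emit:
{"method": "jog_arm", "body": {
  "series": [
    [0,0,-6.4,-24,6,0,-0.2],
    [0,0,-6.4,-24,3,0,-0.2],
    [0,0,0,0,0,0,-0.2],
    [0,0,0,0,0,0,-0.2]
  ]
}}

```text
time: 15.2
eef_pos: [0.6145, -0.1961, 0.1889]
eef_rot: [1.461, 2.781, 0.0]
wrist_force: [0.0, -0.1, -0.4]
finger_gap: 0.0343
grip_force: 0.0
```

```bash
python3 plan.py 2 .8 .135
```

```text
t 15.20 tilt 0.01 dth -0.4 deg n 2 q6 0.54 pos err mm [ -3.4   2.3 -53.9] in tool [ 3.8 -1.5 53.9]
[0, 0, np.float64(-0.2), 2, -1, 27]
[0, 0, np.float64(-0.2), 2, -1, 27]
```

Emit:
{"method": "jog_arm", "body": {
  "series": [
    [0,0,-0.3,4,-1,26,-0.2],
    [0,0,0,0,0,18,-0.2],
    [0,0,0,0,0,10,-0.2],
    [0,0,0,0,0,0,-1],
    [0,0,0,0,0,0,-1]
  ]
}}

```text
time: 15.62
eef_pos: [0.6107, -0.1917, 0.1354]
eef_rot: [-1.45, -2.786, -0.0]
wrist_force: [0.1, 0.7, 0.4]
finger_gap: 0.0108
grip_force: 0.0
```

Emit:
{"method": "jog_arm", "body": {
  "series": [
    [0,0,0,0,0,0,-1],
    [0,0,0,0,0,0,-1],
    [0,0,0,0,0,0,-1]
  ]
}}

```text
time: 15.87
eef_pos: [0.6121, -0.1909, 0.136]
eef_rot: [1.449, 2.787, 0.005]
wrist_force: [3.2, 3.1, -6.6]
finger_gap: 0.0051
grip_force: 60.6
```

Emit:
{"method": "jog_arm", "body": {
  "series": [
    [0,0,6.4,0,0,0,-1],
    [0,0,6.4,0,0,0,-1],
    [0,0,6.4,0,0,0,-1],
    [0,0,6.4,0,0,0,-1],
    [0,0,6.4,0,0,0,-1]
  ]
}}

```text
time: 16.28
eef_pos: [0.6131, -0.1904, 0.136]
eef_rot: [2.166, 2.274, 0.009]
wrist_force: [6.0, 4.5, -7.5]
finger_gap: 0.0053
grip_force: 60.4
```

Emit:
{"method": "jog_arm", "body": {
  "series": [
    [0,0,6.4,0,0,0,-1],
    [0,0,6.4,0,0,0,-1],
    [0,0,0,0,0,0,-1],
    [0,0,0,0,0,0,-1]
  ]
}}

```text
time: 16.62
eef_pos: [0.6137, -0.1905, 0.136]
eef_rot: [2.401, 2.024, 0.01]
wrist_force: [7.9, 4.4, -8.5]
finger_gap: 0.0051
grip_force: 60.3
```

```bash
python3 plan.py 2 1.58 .136|head -1
```

```text
t 16.62 tilt 0.37 dth -0.0 deg n 1 q6 1.32 pos err mm [-2.5 -3.3  0. ] in tool [-3.7 -1.9 -0. ]
```

Emit:
{"method": "jog_arm", "body": {
  "series": [
    [0,0,0,0,0,0,-0.2],
    [0,0,0,0,0,0,-0.2],
    [0,0,0,0,0,0,-0.2],
    [0,0,0,0,0,-20,-0.2],
    [0,0,0,0,0,-35,-0.2]
  ]
}}

```text
time: 17.03
eef_pos: [0.6084, -0.1917, 0.1875]
eef_rot: [-2.399, -2.018, 0.006]
wrist_force: [0.7, 0.3, -0.5]
finger_gap: 0.0341
grip_force: 0.0
```

```bash
python3 plan.py 3 .8 .190; python3 -c "
from h import *
d=get_image('scene');cv2.imwrite('pics/s3.png',cv2.resize(d['img'][110:300,150:350,::-1],(632,600)))"
```

```text
t 17.03 tilt 0.43 dth -44.8 deg n 7 q6 1.32 pos err mm [-115.7   17.1    2.5] in tool [  -3.  -116.9   -1.6]
[0, 0, np.float64(-6.4), 0, -17, 0]
[0, 0, np.float64(-6.4), 1, -17, 0]
[0, 0, np.float64(-6.4), 3, -16, 0]
[0, 0, np.float64(-6.4), 5, -16, 0]
[0, 0, np.float64(-6.4), 7, -15, 0]
[0, 0, np.float64(-6.4), 8, -14, 0]
[0, 0, np.float64(-6.4), 10, -13, 0]
```

View pics/s3.png

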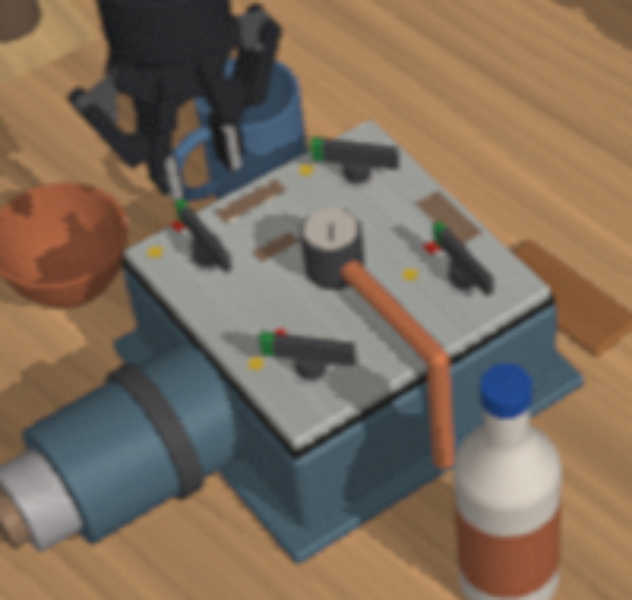

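Screws 2 (tip at 182,208) and 4 (tip at 438,232) are home at red, and 1 and 3 are still at half-way. Next is screw 3.

Emit:
{"method": "jog_arm", "body": {
  "series": [
    [0,0,-6.4,0,-17,0,-0.2],
    [0,0,-6.4,1,-17,0,-0.2],
    [0,0,-6.4,3,-16,0,-0.2],
    [0,0,-6.4,5,-16,0,-0.2],
    [0,0,-6.4,7,-15,0,-0.2]
  ]
}}

```text
time: 17.5
eef_pos: [0.5278, -0.1808, 0.1913]
eef_rot: [1.745, 2.61, -0.001]
wrist_force: [0.2, -0.0, 0.5]
finger_gap: 0.0344
grip_force: 0.0
```

Emit:
{"method": "jog_arm", "body": {
  "series": [
    [0,0,-6.4,8,-14,0,-0.2],
    [0,0,-6.4,10,-13,0,-0.2],
    [0,0,0,0,0,0,-0.2],
    [0,0,0,0,0,0,-0.2]
  ]
}}

```text
time: 17.83
eef_pos: [0.4962, -0.1761, 0.1913]
eef_rot: [1.454, 2.783, -0.0]
wrist_force: [0.1, -0.3, 0.5]
finger_gap: 0.0343
grip_force: 0.0
```

```bash
python3 plan.py 3 .8 .135
```

```text
t 17.83 tilt 0.11 dth -0.1 deg n 2 q6 0.48 pos err mm [ -3.5   1.5 -56.3] in tool [ 3.3 -2.1 56.3]
[0, 0, np.float64(-0.1), 2, -1, 28]
[0, 0, np.float64(-0.1), 2, -1, 28]
```

Emit:
{"method": "jog_arm", "body": {
  "series": [
    [0,0,0,3,-2,28,-0.2],
    [0,0,0,0,0,18,-0.2],
    [0,0,0,0,0,10,-0.2],
    [0,0,0,0,0,0,-1],
    [0,0,0,0,0,0,-1]
  ]
}}

```text
time: 18.25
eef_pos: [0.4934, -0.1746, 0.1343]
eef_rot: [-1.452, -2.786, 0.0]
wrist_force: [0.5, 0.2, -0.6]
finger_gap: 0.011
grip_force: 0.0
```

Emit:
{"method": "jog_arm", "body": {
  "series": [
    [0,0,0,0,0,0,-1],
    [0,0,0,0,0,0,-1],
    [0,0,0,0,0,0,-1]
  ]
}}

```text
time: 18.5
eef_pos: [0.494, -0.1743, 0.1349]
eef_rot: [1.45, 2.785, 0.002]
wrist_force: [4.6, 2.6, -5.8]
finger_gap: 0.0052
grip_force: 60.1
```

Emit:
{"method": "jog_arm", "body": {
  "series": [
    [0,0,6.4,0,0,0,-1],
    [0,0,6.4,0,0,0,-1],
    [0,0,6.4,0,0,0,-1],
    [0,0,6.4,0,0,0,-1],
    [0,0,6.4,0,0,0,-1]
  ]
}}

```text
time: 18.92
eef_pos: [0.4945, -0.1741, 0.1349]
eef_rot: [2.167, 2.272, 0.005]
wrist_force: [5.7, 3.1, -6.3]
finger_gap: 0.0048
grip_force: 59.9
```

Emit:
{"method": "jog_arm", "body": {
  "series": [
    [0,0,6.4,0,0,0,-1],
    [0,0,6.4,0,0,0,-1],
    [0,0,0,0,0,0,-1],
    [0,0,0,0,0,0,-1]
  ]
}}

```text
time: 19.25
eef_pos: [0.4948, -0.174, 0.1349]
eef_rot: [2.402, 2.022, 0.006]
wrist_force: [6.7, 2.9, -7.2]
finger_gap: 0.005
grip_force: 59.8
```

```bash
python3 plan.py 3 1.58 .136|head -1
```

```text
t 19.25 tilt 0.24 dth -0.1 deg n 1 q6 1.26 pos err mm [-2.1 -0.6  1.1] in tool [-0.9 -1.9 -1.1]
```

Emit:
{"method": "jog_arm", "body": {
  "series": [
    [0,0,0,0,0,0,-0.2],
    [0,0,0,0,0,0,-0.2],
    [0,0,0,0,0,0,-0.2],
    [0,0,0,0,0,-20,-0.2],
    [0,0,0,0,0,-35,-0.2]
  ]
}}

```text
time: 19.67
eef_pos: [0.49, -0.1733, 0.187]
eef_rot: [-2.399, -2.019, 0.006]
wrist_force: [0.9, -0.2, -0.3]
finger_gap: 0.0342
grip_force: 0.0
```

```bash
python3 plan.py 1 .8 .190
```

```text
t 19.67 tilt 0.43 dth -44.8 deg n 7 q6 1.26 pos err mm [140.4  98.    3. ] in tool [120.5 121.5  -3.8]
[0, 0, np.float64(-6.4), 17, 17, -1]
[0, 0, np.float64(-6.4), 15, 19, -1]
[0, 0, np.float64(-6.4), 13, 21, -1]
[0, 0, np.float64(-6.4), 11, 22, -1]
[0, 0, np.float64(-6.4), 8, 23, -1]
[0, 0, np.float64(-6.4), 5, 24, -1]
[0, 0, np.float64(-6.4), 3, 24, -1]
```

Emit:
{"method": "jog_arm", "body": {
  "series": [
    [0,0,-6.4,17,17,0,-0.2],
    [0,0,-6.4,15,19,0,-0.2],
    [0,0,-6.4,13,21,0,-0.2],
    [0,0,-6.4,11,22,0,-0.2],
    [0,0,-6.4,8,23,0,-0.2]
  ]
}}

```text
time: 20.08
eef_pos: [0.5932, -0.1038, 0.19]
eef_rot: [1.745, 2.611, -0.001]
wrist_force: [0.1, -0.2, 0.5]
finger_gap: 0.0343
grip_force: 0.0
```

Emit:
{"method": "jog_arm", "body": {
  "series": [
    [0,0,-6.4,5,24,0,-0.2],
    [0,0,-6.4,3,24,0,-0.2],
    [0,0,0,0,0,0,-0.2],
    [0,0,0,0,0,0,-0.2]
  ]
}}

```text
time: 20.42
eef_pos: [0.6328, -0.0759, 0.1892]
eef_rot: [1.451, 2.787, -0.001]
wrist_force: [-0.6, 1.1, 0.2]
finger_gap: 0.0341
grip_force: 0.0
```

```bash
python3 plan.py 1 .8 .136
```

```text
t 20.42 tilt 0.05 dth 0.0 deg n 2 q6 0.73 pos err mm [ -2.4   0.6 -53.2] in tool [ 1.9 -1.6 53.2]
[0, 0, np.float64(0.0), 1, -1, 27]
[0, 0, np.float64(0.0), 1, -1, 27]
```

Emit:
{"method": "jog_arm", "body": {
  "series": [
    [0,0,0,2,-2,25,-0.2],
    [0,0,0,0,0,18,-0.2],
    [0,0,0,0,0,10,-0.2],
    [0,0,0,0,0,0,-1],
    [0,0,0,0,0,0,-1]
  ]
}}

```text
time: 20.83
eef_pos: [0.6294, -0.0759, 0.1363]
eef_rot: [-1.452, -2.785, -0.002]
wrist_force: [11.7, 8.7, -10.3]
finger_gap: 0.0109
grip_force: 7.6
```

Emit:
{"method": "jog_arm", "body": {
  "series": [
    [0,0,0,0,0,0,-1],
    [0,0,0,0,0,0,-1],
    [0,0,0,0,0,0,-1]
  ]
}}

```text
time: 21.08
eef_pos: [0.6312, -0.0746, 0.1369]
eef_rot: [1.45, 2.785, 0.007]
wrist_force: [5.1, 3.5, -8.3]
finger_gap: 0.005
grip_force: 61.2
```

Emit:
{"method": "jog_arm", "body": {
  "series": [
    [0,0,6.4,0,0,0,-1],
    [0,0,6.4,0,0,0,-1],
    [0,0,6.4,0,0,0,-1],
    [0,0,6.4,0,0,0,-1],
    [0,0,6.4,0,0,0,-1]
  ]
}}

```text
time: 21.5
eef_pos: [0.6309, -0.0747, 0.1369]
eef_rot: [2.168, 2.273, 0.006]
wrist_force: [4.3, 3.1, -7.4]
finger_gap: 0.0051
grip_force: 61.3
```

Emit:
{"method": "jog_arm", "body": {
  "series": [
    [0,0,6.4,0,0,0,-1],
    [0,0,6.4,0,0,0,-1],
    [0,0,0,0,0,0,-1],
    [0,0,0,0,0,0,-1]
  ]
}}

```text
time: 21.83
eef_pos: [0.6307, -0.0747, 0.1369]
eef_rot: [-2.403, -2.023, -0.006]
wrist_force: [3.2, 4.3, -6.2]
finger_gap: 0.0049
grip_force: 61.4
```

```bash
python3 plan.py 1 1.58 .136|head -1
```

```text
t 21.83 tilt 0.21 dth -0.1 deg n 1 q6 1.51 pos err mm [-0.3 -0.7 -0.9] in tool [-0.7 -0.2  0.9]
```

Emit:
{"method": "jog_arm", "body": {
  "series": [
    [0,0,0,0,0,0,-0.2],
    [0,0,0,0,0,0,-0.2],
    [0,0,0,0,0,0,-0.2],
    [0,0,0,0,0,-20,-0.2],
    [0,0,0,0,0,-35,-0.2]
  ]
}}

```text
time: 22.25
eef_pos: [0.627, -0.0757, 0.1886]
eef_rot: [-2.4, -2.019, 0.007]
wrist_force: [0.5, -0.1, 0.0]
finger_gap: 0.0343
grip_force: 0.0
```

Emit:
{"method": "jog_arm", "body": {
  "series": [
    [0,0,0,0,0,-35,-0.2],
    [0,0,0,0,0,-35,-0.2],
    [0,0,0,0,0,-35,-0.2],
    [0,0,0,0,0,0,-0.2],
    [0,0,0,0,0,0,-0.2]
  ]
}}

```text
time: 22.67
eef_pos: [0.6311, -0.0766, 0.3]
eef_rot: [2.399, 2.019, 0.006]
wrist_force: [-0.5, 0.3, -0.7]
finger_gap: 0.0347
grip_force: 0.0
```

```bash
python3 -c "
from h import *
d=get_image('scene');cv2.imwrite('pics/s4.png',cv2.resize(d['img'][110:300,150:350,::-1],(632,600)))"
```

```text
(no output)
```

View pics/s4.png

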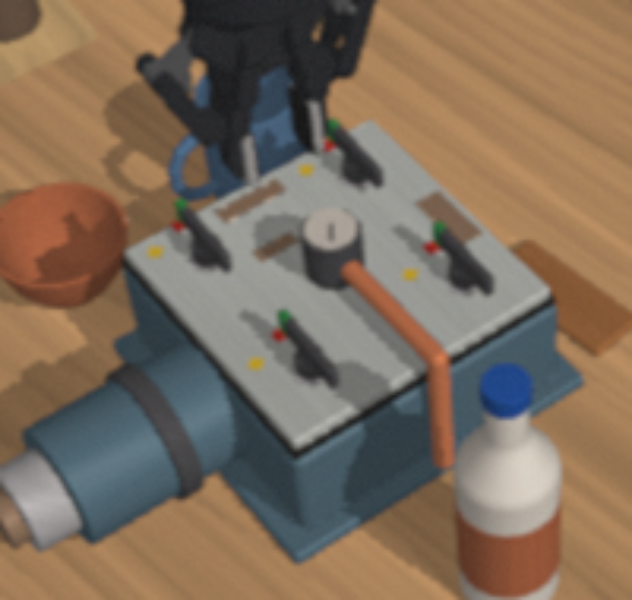

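All four wings are at red and the bystanders are undisturbed. In the rectified view the cover edges put the true yaw about 0.02 rad higher, so the screws stand at about 1.59, well above 1.48. I'll hand in.

```bash
python3 -c "
from workcell import robot
print(robot.sign_off())"
```

```text
the job is handed in; nothing more can be done
None
```

I tightened all four wing screws crosswise to the half-way marks (3, 1, 2, 4), then crosswise home to red (4, 2, 3, 1), and handed the job in at about 23 s; the last picture shows all four at red and the bystanders in view undisturbed, but sign-off returned no verdict.

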